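# Open the purge port of an optics housing

## Robot

A 6-joint arm with a two-finger parallel gripper is mounted at the origin on the work surface. World frame = base frame: x ahead of the robot, y to its left, z up, the work surface at z = 0. Lengths are in m, angles in rad, forces in N, time in s.
With the tool pointing down it reaches from about 0.25 to 0.775 m from the base axis. Payload 4 kg.
Tool frame: the origin (TCP) lies at the very end of the fingers, on their centre line; the grasp point (between the pads) lies 19 mm behind it; z points along the fingers, y is the direction in which the jaws open and shut (so a half turn about z gives the same grasp; the last joint's range is limited). The gripper opens to 94 mm and grips with 3 to 60 N. Pads are 16 mm wide; open, the fingers measure 119 mm over their backs; the gripper's body (75 mm by 177 mm) begins 78 mm behind the grasp point.
Start: joints at [-1.425, 0.087, 1.371, -0, 1.684, -0.103], TCP at [0.135, -0.533, 0.184] pointing down, gripper open.
Joint ranges: [-3.1, 3.1], [-0.76, 2.03], [0.27, 2.55], [-1.08, 4.22], [0.17, 2.65], [-2.57, 2.57]. Speed limits (rad/s): [2.79, 2.79, 3.14, 3.14, 3.14, 3.14].

## Interface

Orientations are given as [roll, pitch, yaw] about the fixed x, y, z axes, in that order (R = Rz(yaw) Ry(pitch) Rx(roll)).
In Python, from bench import robot, cams, models gives the robot as it stands.
- The arm moves only by the tool step_arm, never from a script. Its argument "series" is a list of rows, each a list of 5 numbers: the gripper command: -1 is shut, 1 is fully open, values between are in proportion, then the shift along the tool's x, y, z in mm, then the turn about the tool's z in degrees. A call has 1 to 20 rows; each row is the pose to reach, as a shift and turn from the pose commanded when the call began, along the tool's axes at that moment; what a row does not reach only later rows make up. A row lasts 1/8 s, in which the tool goes at most 62.5 mm and 10.7 degrees, less where a joint would pass 70% of its speed; a pose out of reach is approached as far as the arm can. A call with a gripper value outside its range is refused whole. The fingers move at their own pace and stop on an object; the grip force is fixed at half the most. Time passes only in rows, so rows that repeat a pose let the fingers close. It gives the time, the measured TCP pose, the force and the opening at its end, in the units of the state.
- robot.get_obs(): the state, without advancing time (a new reading comes with each control period).
- cams.snapshot(name): name is "scene" or "top" or "wrist"; returns a dict with "pixels" (480x640x3 uint8, red, green, blue), "fov_y" (degrees; the focal length in pixels is half the picture's height over the tangent of half this angle, whatever the lens; pixels are square), "cx", "cy" (the principal point, pixels), "R" (3x3) and "t" (3): a world point X has camera coordinates R X + t. Camera axes: x right, y down, z forward; pixel columns grow to the right and rows downward; lengths in m; the calibration is good to about 2 mm. A picture is of the moment at which its call begins. There is no depth.
- robot.close_job(): hands the job in, once; it reports no verdict.
Trained networks look in a picture, given as the dict that the camera call returned (one of the last four; its "shot" number tells which), for a name from the list of things; names that differ only in an ending like _2 or _b are one class to them, and where a whole thing is asked for, a point or a joint stands for the part that bears it (a point fixed in the world has none). Each returns a list of dicts, best first, with "p" (0 to 1); they miss things now and then, are a little off and sometimes report something else, mostly with a low value. They report only what shows in the picture. A call takes as long as a camera call.
- models.find_in(picture, label): "position" ([x, y, z] in m, in world coordinates, good to about 4 mm: the middle of the surface that is visible of it).
- models.pinpoint(picture, label): "position" ([x, y, z] in m, in world coordinates, good to about 4 mm: a listed point, or the origin of a listed thing).
The state is a dict: "time": time; "joint_positions": joint angles; "qvel": joint speeds; "joint_torque": joint torques, N m; "tool_pos": TCP position; "ee_rot": TCP orientation; "wrist_force": force on the tool from outside, world axes, zero at the start; "wrist_torque": the same for the moment, N m; "width": finger opening in m.
Only numpy, scipy, OpenCV 4.12 (cv2) and the standard library are available. Lean on these libraries where they do the work, as an engineer would, in place of code of your own. Each camera call takes 0.05 s, during which the arm holds its last target. There are 200 camera calls.

## Task

Unscrew the hexagon-headed steel plug from the horizontal port on the side of the black optics housing: turn it anticlockwise (looking at its head) about a third of a turn until its thread lets go, then draw it straight out. Lay the plug in the shallow metal tray without dropping it, and leave the other things on the bench where they are.

Things in the scene. Friction and masses are not known exactly. Their poses are not given: they have to be found in the camera images.
- plug: steel plug, 0.16 kg: hexagonal head 32 mm across flats (37 over corners), 28 mm long; flange 46 mm wide, 5 thick; shank 22 mm wide, 32 long, two thread lugs at its end. Origin: centre of the head. +y along the axis into the port, -y out (level), +z up at the start. Flats face 30, 90, 150 deg (and opposite), counted about -y from +x towards +z: at the start a tool tilted 30 deg across the axis fits
- plug_end (a point): end of the plug's shank on its axis, 51 mm from the head's centre; axes as the plug. Unscrewing is a positive turn about -y (from x towards z). It comes free after a turn of 90 to 115 deg (105 is best), a stop ends the turn at about 120. It turns easily without pulling and stays at the angle where it is left, so it may be turned in several grasps; 55 mm of straight draw clears it
- port (a point): centre of the mouth of the fixed port, on its axis, 130 mm above the bench; -y points out of the port, z up. It is the end of a round aluminium neck, 52 mm wide, standing 58 mm out from the housing: a black box 130 x 140 mm, 155 high, with a lens mount on top up to 175 mm. At the start the head's centre is 19 mm outside this point; the plug has 1 mm of play
- tray: shallow open aluminium tray, fixed, 150 (x) by 190 (y) mm, rim 20 mm high, walls and floor 4 mm thick; origin at the centre of its underside, z up. It stands on the robot's right, either nearer or farther than a closed black case with a grey lid that is 120 mm square and 46 mm high
- frame: bystander: flat square aluminium filter frame, 80 mm, 6 mm thick with a 16 mm high stud; origin under its centre
- wrench: bystander: steel wrench about 140 mm long and 7 mm thick, lying flat; origin under its middle
- objective: bystander: upright steel lens barrel, 44 mm in diameter, 60 mm high; origin under its centre
- jar: bystander: amber glass jar, 56 mm in diameter, 60 mm high; origin under its centre

How it is judged:
By the outcome, as a careful person would: the job done as asked, in the order asked, and still so for the second after the job is handed in, with the robot touching nothing.
It also fails if it takes over 54 s, if anything falls off the work surface, if the arm or the gripper's body presses on something with over 40 N, if the wrist force passes 120 N, or if a joint passes its speed limit or range.

## Working session

There is one attempt and no reset: what is moved stays moved. The work goes in short steps, Python scripts to look and compute and a tool call to move; the robot and the scene stay as the last step left them, time stands still between calls to the robot, and variables do not carry over. Pictures are saved under pics/ and viewed, about 8 in all and at most 12, crops included, and the job is handed in when it is done.

Besides the shell and the picture viewer there is one more tool, called after "Request:" in YAML: its name, and indented under it one key for each argument. step_arm: Moves the arm, as the interface text tells. Its arguments: {"type":"object","properties":{"series":{"type":"array","items":{"type":"array","items":{"type":"number"}}}},"required":["series"]}

```bash
ls; mkdir -p pics; python3 - <<'E'
from bench import robot,cams,models
import cv2
print(robot.get_obs())
for n in ["scene","top"]:
    p=cams.snapshot(n); cv2.imwrite(f"pics/{n}0.png",p["pixels"][:,:,::-1])
    print(n,p["fov_y"],p["R"],p["t"])
    for l in ["plug","plug_end","port","tray","frame","wrench","objective","jar"]:
        print(l,[(round(d["p"],2),[round(float(v),3) for v in d["position"]]) for d in models.pinpoint(p,l)[:2]])
E
```

```text
pics
{'time': 0.0, 'joint_positions': array([-1.42508203e+00,  8.79447661e-02,  1.37219653e+00,  3.65920653e-06,
        1.68360062e+00, -1.03110453e-01]), 'qvel': array([-2.38034937e-03,  7.10391171e-06, -8.44237778e-04,  1.78757667e-03,
        7.41757383e-05,  3.35065763e-04]), 'joint_torque': array([ 5.97595645e-04, -3.40181530e+01, -3.02422607e+01,  7.18833972e-02,
        3.30203294e-02, -1.78726227e-04]), 'tool_pos': array([ 0.13535271, -0.53248886,  0.18233911]), 'ee_rot': array([-3.13945519e+00, -2.24835349e-04,  2.48824917e-01]), 'wrist_force': array([ 0.41047868, -0.18888508,  0.45832647]), 'wrist_torque': array([-0.02108907, -0.03096771, -0.00837082]), 'width': 0.0942135410911901}
scene 51.505438310187074 [[-0.10967742  0.99381257  0.01753402]
 [ 0.78875254  0.09775438 -0.60688838]
 [-0.60484733 -0.05273195 -0.79459364]] [ 0.11414465 -0.39003741  1.29473936]
plug [(0.77, [0.577, -0.0, 0.129]), (0.45, [0.569, 0.017, 0.132])]
plug_end []
port [(0.15, [0.556, -0.075, -0.002])]
tray [(0.83, [0.42, -0.267, 0.002])]
frame [(0.6, [0.551, -0.075, 0.0])]
wrench [(0.7, [0.375, -0.067, 0.001]), (0.48, [0.556, -0.073, 0.002])]
objective [(0.76, [0.785, -0.034, -0.001])]
jar [(0.56, [0.763, 0.092, -0.0])]
top 47.556102247712055 [[ 1.24647386e-02 -9.99921089e-01  1.56401606e-03]
 [-9.96817415e-01 -1.25491853e-02 -7.87245811e-02]
 [ 7.87379960e-02 -5.77757117e-04 -9.96895177e-01]] [-0.07425075  0.56795469  0.95963528]
plug [(0.86, [0.575, 0.0, 0.131])]
plug_end []
port [(0.86, [0.572, 0.018, 0.129])]
tray []
frame [(0.9, [0.557, -0.074, -0.0])]
wrench [(0.98, [0.372, -0.064, -0.001])]
objective [(0.87, [0.789, -0.029, 0.001])]
jar [(0.92, [0.765, 0.093, 0.002])]
```

View pics/scene0.png

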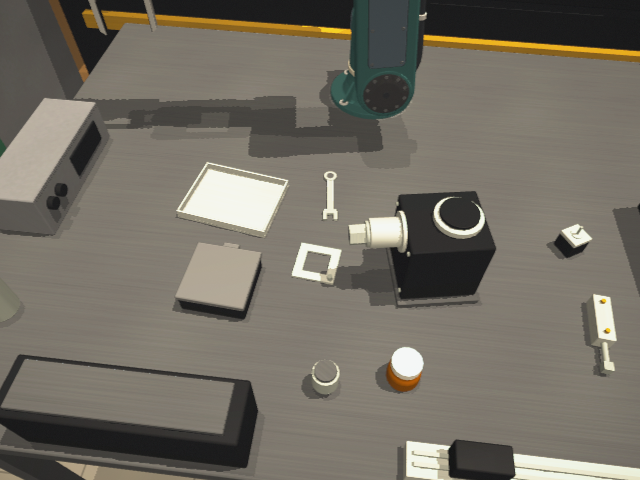

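View pics/top0.png

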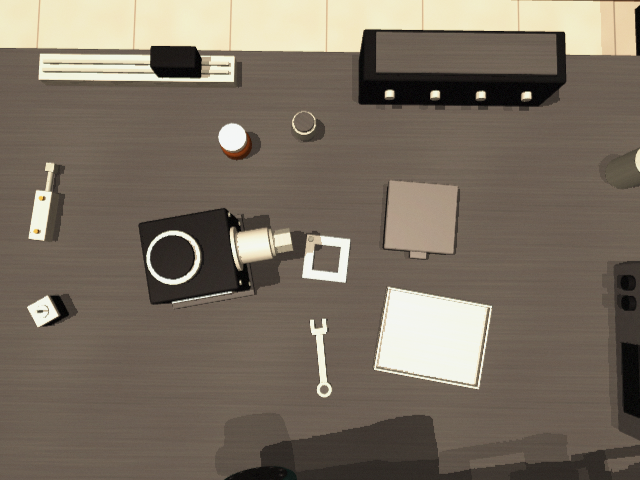

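The scene view shows the plug head at (357,233), the tray at (233,198) nearer than the case at (220,278), and the frame below the plug at (317,263). In the top view the head is at (283,240), and the housing edges put the axis yaw at about 8° (out = -y, slightly +x). The tool always points down, so I'll turn the hexagon by pushing its -x side down with one finger edge, then grip and draw. First I'll go above the plug.

Request:
step_arm:
  series:
    - [0.15,0,0,-60,0]
    - [0.15,562,-386,-68,-83.5]
    - [0.15,562,-386,-68,-83.5]
    - [0.15,562,-386,-68,-83.5]
    - [0.15,562,-386,-68,-83.5]
    - [0.15,562,-386,-68,-83.5]
    - [0.15,562,-386,-68,-83.5]
    - [0.15,562,-386,-68,-83.5]
    - [0.15,562,-386,-68,-83.5]
    - [0.15,562,-386,-68,-83.5]
    - [0.15,562,-386,-68,-83.5]
    - [0.15,562,-386,-68,-83.5]
    - [0.15,562,-386,-68,-83.5]
    - [0.15,562,-386,-68,-83.5]
    - [0.15,562,-386,-68,-83.5]
    - [0.15,562,-386,-68,-83.5]

```text
time: 2.9
tool_pos: [0.5846, -0.0218, 0.2521]
ee_rot: [3.141, 0.0, 1.704]
wrist_force: [-0.6, -0.3, 0.2]
width: 0.0543
```

```bash
cat > look.py <<'E'
from bench import robot,cams,models
import cv2,numpy as np
def look(n,labels=(),save=None):
    p=cams.snapshot(n)
    if save: cv2.imwrite(f"pics/{save}.png",p["pixels"][:,:,::-1])
    for l in labels:
        print(n,l,[(round(d["p"],2),np.round(d["position"],4).tolist()) for d in models.pinpoint(p,l)[:2]])
    return p
def st():
    o=robot.get_obs(); print(round(o["time"],2),np.round(o["tool_pos"],4),np.round(np.degrees(o["ee_rot"]),2),"F",np.round(o["wrist_force"],1),"w",round(o["width"],4),"q",np.round(o["joint_positions"],2))
def proj(p,X):
    c=p["R"]@np.array(X)+p["t"]; f=240/np.tan(np.radians(p["fov_y"]/2)); return np.array([p["cx"]+f*c[0]/c[2],p["cy"]+f*c[1]/c[2]])
def at_height(p,uv,z):
    f=240/np.tan(np.radians(p["fov_y"]/2)); d=p["R"].T@np.array([(uv[0]-p["cx"])/f,(uv[1]-p["cy"])/f,1]); c=-p["R"].T@p["t"]
    return c+d*(z-c[2])/d[2]
E
python3 - <<'E'
from look import *
st()
p=look("wrist",["plug","port"],"w1"); print(p["fov_y"],p["R"],p["t"],p["cx"],p["cy"])
look("scene",["plug","port","tray"])
E
```

```text
2.9 [ 0.5846 -0.0218  0.2521] [1.7995e+02 3.0000e-02 9.7640e+01] F [-0.6 -0.3  0.2] w 0.0543 q [-0.13  0.16  1.15 -0.    1.83 -0.27]
wrist plug [(0.7, [0.5765, -0.0017, 0.1328])]
wrist port [(0.76, [0.5687, 0.0141, 0.133])]
65.33771798200563 [[ 9.91226436e-01  1.32173527e-01  5.58456357e-04]
 [ 1.26938579e-01 -9.53127758e-01  2.74652643e-01]
 [ 3.68340887e-02 -2.72172071e-01 -9.61543350e-01]] [-0.57690266 -0.14214193  0.43011593] 319.02474201089086 238.9072414782185
scene plug [(0.78, [0.5755, 0.0006, 0.1296])]
scene port [(0.59, [0.5724, 0.0167, 0.1324]), (0.58, [0.3758, -0.0663, 0.0052])]
scene tray [(0.82, [0.4154, -0.2645, 0.0016])]
```

View pics/w1.png

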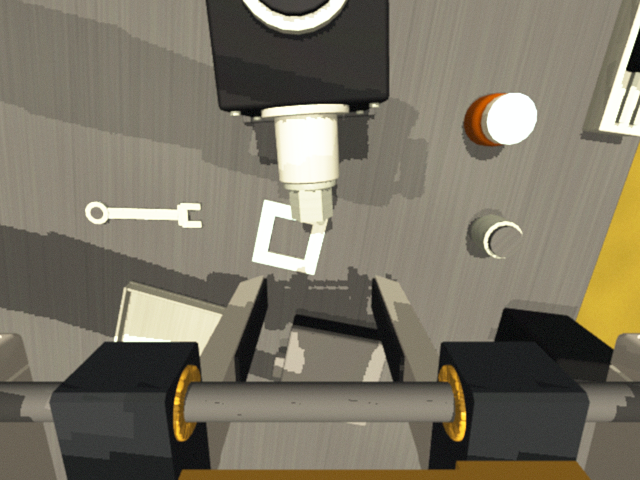

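The wrist view shows the port axis running nearly straight up the picture, so the yaw fits, with the head at about (311,208). The fingertips are at (255,285) and (385,285). A crop of the head will give a finer lateral position.

```bash
python3 - <<'E'
from look import *
p=look("wrist"); im=p["pixels"][:,:,::-1]
c=cv2.resize(im[150:240,255:375],None,fx=6,fy=6,interpolation=cv2.INTER_CUBIC); cv2.imwrite("pics/w2.png",c)
th=np.radians(7.7); ex=np.array([np.cos(th),np.sin(th),0]); out=np.array([np.sin(th),-np.cos(th),0])
C=np.array([.5757,-.0004,.130])
for a,n in((14,"face"),(-14,"flange")):
    for x,z in((-9.25,16),(9.25,16),(-18.5,0),(18.5,0)):
        print(n,x,z,np.round(proj(p,C+out*a/1e3+ex*x/1e3+[0,0,z/1e3]),1))
for x in(-23,23): print("flange",x,np.round(proj(p,C-out*.019+ex*x/1e3),1))
E
```

```text
face -9.25 16 [300.1 222.3]
face 9.25 16 [322.1 222.3]
face -18.5 0 [290.5 218.1]
face 18.5 0 [332.4 218.1]
flange -9.25 16 [299.6 189. ]
flange 9.25 16 [322.2 189. ]
flange -18.5 0 [289.8 186.3]
flange 18.5 0 [332.8 186.3]
flange -23 [284.4 180.5]
flange 23 [338.1 180.5]
```

View pics/w2.png

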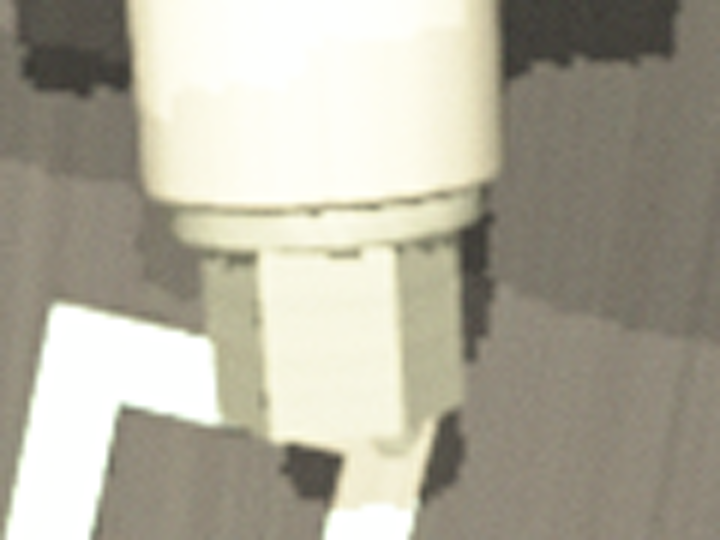

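In the crop the head's centreline tilts about 2.7° further than I assumed, so yaw is about 10.3° and the head centre about (0.575,-0.002). The face's top flat spans pixels 300–322 at row 223, which fits the 18.5 mm flat. I'll go down beside the -x corner.

Request:
step_arm:
  series:
    - [0.15,19.5,4.5,0,-2.7]
    - [0.15,19.5,4.5,50,-2.7]
    - [0.15,19.5,4.5,102,-2.7]
    - [0.15,19.5,4.5,102,-2.7]
    - [0.15,19.5,4.5,102,-2.7]

```text
time: 3.92
tool_pos: [0.5882, -0.0, 0.1518]
ee_rot: [3.138, 0.001, 1.755]
wrist_force: [-0.3, -0.5, 0.8]
width: 0.0539
```

```bash
python3 - <<'E'
from look import *
st()
p=look("wrist",["plug"]); im=p["pixels"][:,:,::-1]
cv2.imwrite("pics/w3.png",cv2.resize(im[100:400,120:520],None,fx=2,fy=2,interpolation=cv2.INTER_CUBIC))
q=look("top",["plug","port"])
E
```

```text
3.92 [ 0.5882 -0.      0.1518] [1.7981e+02 5.0000e-02 1.0053e+02] F [-0.3 -0.5  0.8] w 0.0539 q [-0.1   0.18  1.33  0.    1.63 -0.28]
wrist plug [(0.81, [0.572, -0.0023, 0.1312])]
top plug []
top port []
```

View pics/w3.png

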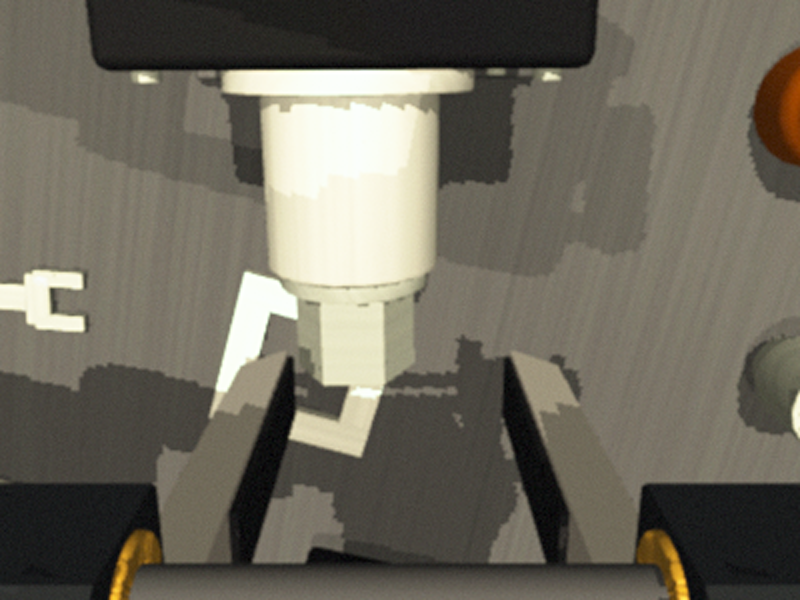

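The wrist crop shows the neck upright in the picture, so the yaw is right. The left finger's inner tip corner is at about pixel (267,277), left of the head. I'll check both against projections.

```bash
python3 - <<'E'
from look import *
p=look("wrist"); st()
o=robot.get_obs(); T=np.array(o["tool_pos"]); th=np.radians(10.3); ex=np.array([np.cos(th),np.sin(th),0]); out=np.array([np.sin(th),-np.cos(th),0])
f=lambda X:(np.round((proj(p,X)-[120,100])*2,1))
for s in(-1,1): print("tip inner port-side",f(T+ex*s*.027-out*.008),"outer-side",f(T+ex*s*.027+out*.008))
C=np.array([.5754,-.0017,.130])
for a in(14,-14):
    for x,z in((-9.25,16),(9.25,16),(-18.5,0),(18.5,0)): print(a,x,z,f(C+out*a/1e3+ex*x/1e3+[0,0,z/1e3]))
d=T-C; print("TCP rel plug: x",d@ex,"out",d@out)
E
```

```text
4.22 [ 0.5881 -0.0008  0.1516] [1.7979e+02 6.0000e-02 1.0046e+02] F [-0.3 -0.6  0.4] w 0.0539 q [-0.1   0.18  1.33 -0.    1.63 -0.28]
tip inner port-side [301.3 327.4] outer-side [303.2 379.3]
tip inner port-side [490.6 327.5] outer-side [488.6 379.3]
14 -9.25 16 [322.9 386. ]
14 9.25 16 [384.6 386. ]
14 -18.5 0 [298.6 365.3]
14 18.5 0 [414.1 365.3]
-14 -9.25 16 [320.5 296.9]
-14 9.25 16 [384.3 296.9]
-14 -18.5 0 [295.5 281.4]
-14 18.5 0 [414.8 281.5]
TCP rel plug: x 0.012639240521707156 out 0.0013537828893074298
```

```bash
python3 - <<'E'
from look import *
p=look("wrist"); im=p["pixels"][:,:,::-1]
c=im[230:330,190:390].astype(float)/255; c=(255*c**0.5).astype(np.uint8)
cv2.imwrite("pics/w4.png",cv2.resize(c,None,fx=4,fy=4,interpolation=cv2.INTER_NEAREST))
E
```

```text
(no output)
```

View pics/w4.png

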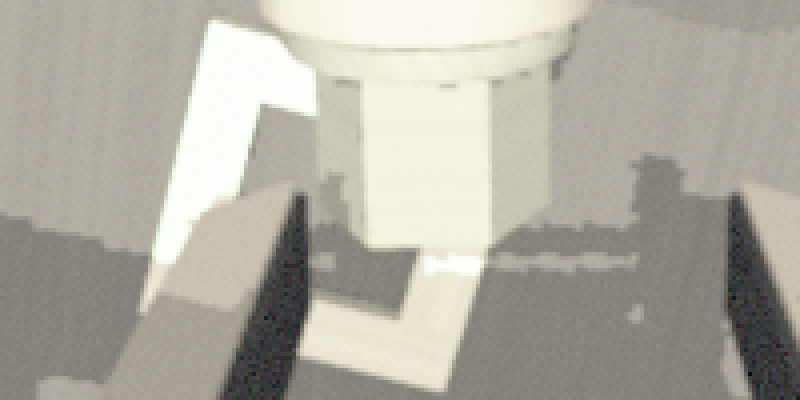

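The fingertip shows at about (267,279), lower in the picture than the projection of the TCP predicts, though the head matches well. I'll check the tips in the fixed scene camera.

```bash
python3 - <<'E'
from look import *
p=look("scene"); o=robot.get_obs(); T=np.array(o["tool_pos"]); th=np.radians(10.3); ex=np.array([np.cos(th),np.sin(th),0]); out=np.array([np.sin(th),-np.cos(th),0])
im=p["pixels"][:,:,::-1][130:290,260:460]; c=cv2.resize((255*(im/255.)**.6).astype(np.uint8),None,fx=4,fy=4,interpolation=cv2.INTER_CUBIC)
for h,col in((0,(0,0,255)),(.02,(0,255,0))):
  for s in(-1,1):
    for a in(-.008,.008):
      u=(proj(p,T+ex*s*.027+out*a+[0,0,h])-[260,130])*4; print(h,s,a,u.round()); cv2.circle(c,tuple(int(v) for v in u),4,col,1)
cv2.imwrite("pics/s1.png",c)
E
```

```text
0 -1 -0.008 [401. 359.]
0 -1 0.008 [363. 360.]
0 1 -0.008 [415. 461.]
0 1 0.008 [376. 463.]
0.02 -1 -0.008 [404. 328.]
0.02 -1 0.008 [366. 329.]
0.02 1 -0.008 [419. 430.]
0.02 1 0.008 [379. 432.]
```

View pics/s1.png

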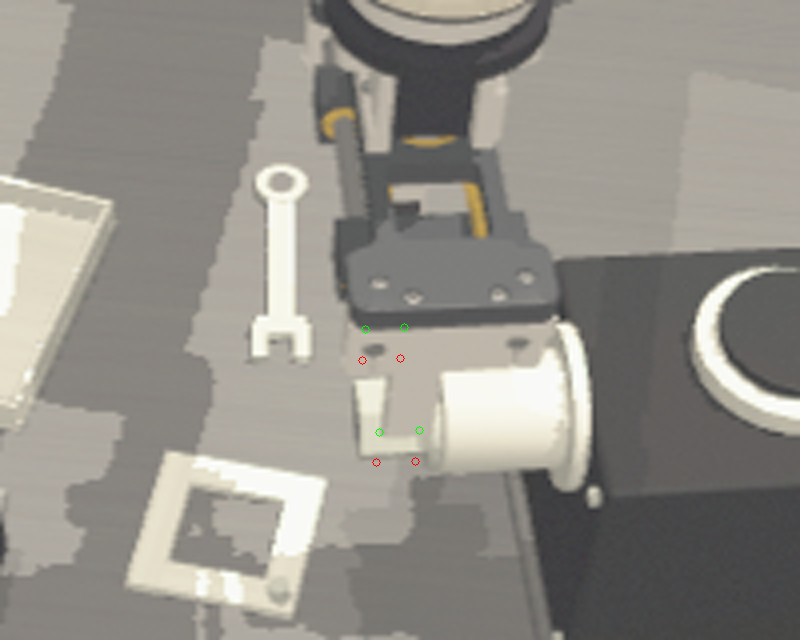

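```bash
python3 - <<'E'
from look import *
p=look("scene"); w=look("wrist"); T=np.array(robot.get_obs()["tool_pos"]); th=np.radians(10.3); ex=np.array([np.cos(th),np.sin(th),0]); out=np.array([np.sin(th),-np.cos(th),0])
def P(p):
    f=240/np.tan(np.radians(p["fov_y"]/2)); return np.array([[f,0,p["cx"]],[0,f,p["cy"]],[0,0,1]])@np.c_[p["R"],p["t"]]
X=cv2.triangulatePoints(P(w),P(p),np.array([373.7,277.5]),np.array([260+428/4,130+440/4])); X=(X[:3]/X[3]).ravel()
print("tip",X,"rel", (X-T)@ex,(X-T)@out,(X-T)[2], proj(w,X),proj(p,X))
for h in(0,.01,.015,.02,.025):
    L=at_height(w,(266.7,278.8),T[2]+h)-T; R=at_height(w,(373.7,277.5),T[2]+h)-T; L2=at_height(w,(267,305),T[2]+h)-T
    print(h,"L",L@ex,L@out,"R",R@ex,R@out,"L2",L2@out)
E
```

```text
tip [0.61491959 0.01431377 0.16902467] rel 0.030070288825153425 -0.009836866339808258 0.019153459783807752 [376.29965176 273.18114812] [366.20405465 239.51317325]
0 L -0.02978563905382022 0.0011271508014182971 R 0.03184805275664602 0.00023267574262138572 L2 0.01766284048963651
0.01 L -0.02830134878494749 -0.00291918313346586 R 0.030267663523858943 -0.003769181230118889 L2 0.012794284361911299
0.015 L -0.027559203650511184 -0.004942350100907942 R 0.02947746890746529 -0.005770109716489038 L2 0.010360006298048695
0.02 L -0.026817058516074875 -0.006965517068350024 R 0.028687274291071752 -0.007771038202859169 L2 0.00792572823418612
0.025 L -0.02607491338163846 -0.008988684035792085 R 0.0278970796746781 -0.009771966689229332 L2 0.005491450170323509
```

Triangulating puts the real fingertips about 19–20 mm above the reported TCP, and the wrist and scene cameras agree. So tip z is about reported + 0.0195, and I'll use that from here. Next I push the -x corner down gently.

Request:
step_arm:
  series:
    - [0.15,0,-2,0,0]
    - [0.15,0,-2,30,0]
    - [0.15,0,-2,36,0]
    - [0.15,0,-2,38,0]
    - [0.15,0,-2,38,0]

```text
time: 5.05
tool_pos: [0.5854, -0.0011, 0.1123]
ee_rot: [3.14, 0.0, 1.753]
wrist_force: [0.0, 0.0, 0.5]
width: 0.0539
```

Request:
step_arm:
  series:
    - [0.15,0,0,1,0]
    - [0.15,0,0,2,0]
    - [0.15,0,0,3,0]
    - [0.15,0,0,3,0]

```text
time: 5.55
tool_pos: [0.5849, -0.0012, 0.1088]
ee_rot: [-3.142, 0.0, 1.753]
wrist_force: [-0.4, -0.8, 1.1]
width: 0.054
```

Request:
step_arm:
  series:
    - [0.15,0,0,2,0]
    - [0.15,0,0,4,0]
    - [0.15,0,0,6,0]
    - [0.15,0,0,8,0]
    - [0.15,0,0,8,0]

```text
time: 6.18
tool_pos: [0.5846, -0.0018, 0.1056]
ee_rot: [3.14, 0.002, 1.753]
wrist_force: [-7.8, -1.3, 18.5]
width: 0.0542
```

```bash
python3 - <<'E'
from look import *
st(); p=look("wrist"); im=p["pixels"][:,:,::-1]
c=im[200:320,220:420].astype(float)/255; c=(255*c**0.7).astype(np.uint8)
cv2.imwrite("pics/w5.png",cv2.resize(c,None,fx=4,fy=4,interpolation=cv2.INTER_CUBIC))
E
```

```text
6.17 [ 0.5846 -0.0018  0.1056] [1.7993e+02 1.3000e-01 1.0045e+02] F [-7.8 -1.3 18.5] w 0.0542 q [-0.1   0.19  1.41 -0.    1.54 -0.28]
```

View pics/w5.png

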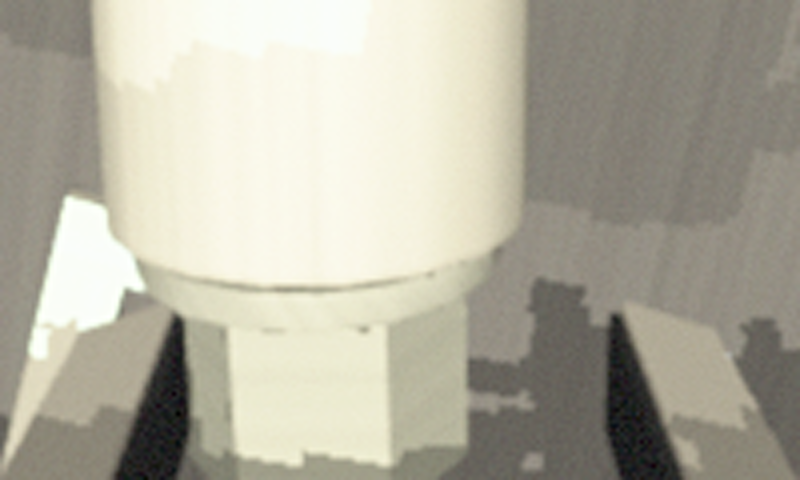

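The crop shows the left fingertip at (185,320) against the head's left corner, with the top flat spanning 232–388. It has hardly turned yet, and the force is 18 N. I'll push a little more and watch the force.

Request:
step_arm:
  series:
    - [0.15,0,0,1,0]
    - [0.15,0,0,2,0]
    - [0.15,0,0,3,0]
    - [0.15,0,0,3,0]
    - [0.15,0,0,3,0]

```text
time: 6.85
tool_pos: [0.5847, -0.0021, 0.1047]
ee_rot: [3.139, 0.003, 1.753]
wrist_force: [-10.5, -1.4, 24.4]
width: 0.054
```

```bash
python3 - <<'E'
from look import *
o=robot.get_obs(); st(); print(o["wrist_force"],o["wrist_torque"])
p=look("wrist"); g=cv2.cvtColor(p["pixels"],cv2.COLOR_RGB2GRAY).astype(float)
th=np.radians(10.3); ex=np.array([np.cos(th),np.sin(th),0]); out=np.array([np.sin(th),-np.cos(th),0]); C=np.array([.5754,-.0017,.130])
r=int(proj(p,C+out*.0+[0,0,.016])[1]); prof=g[r-4:r+5].mean(0); print("row",r); print(prof[255:350].astype(int).tolist())
for ph in(0,5,10,20,30):
    print(ph,[round(proj(p,C+18.5e-3*(ex*np.cos(a)+np.array([0,0,np.sin(a)])))[0],1) for a in np.radians(np.array([0,60,120,180])+ph)])
E
```

```text
6.85 [ 0.5847 -0.0021  0.1047] [179.87   0.18 100.44] F [-10.5  -1.4  24.4] w 0.054 q [-0.1   0.19  1.41 -0.    1.54 -0.28]
[-10.54145383  -1.41728608  24.35309072] [-0.35820552  2.59263137  0.07493917]
row 306
[15, 11, 11, 13, 12, 12, 12, 11, 12, 12, 10, 22, 72, 109, 125, 134, 139, 139, 139, 139, 139, 138, 171, 211, 223, 224, 223, 223, 223, 223, 223, 223, 223, 223, 223, 223, 223, 223, 223, 224, 223, 224, 223, 223, 223, 223, 223, 224, 223, 223, 224, 223, 223, 223, 224, 223, 223, 223, 224, 223, 222, 196, 161, 157, 159, 158, 159, 158, 158, 158, 158, 157, 157, 158, 156, 158, 156, 158, 158, 158, 158, 137, 93, 69, 68, 69, 70, 72, 74, 70, 68, 67, 68, 68, 69]
0 [np.float64(337.2), np.float64(319.1), np.float64(279.5), np.float64(264.4)]
5 [np.float64(337.3), np.float64(316.0), np.float64(276.8), np.float64(265.0)]
10 [np.float64(337.0), np.float64(312.8), np.float64(274.3), np.float64(265.8)]
20 [np.float64(335.6), np.float64(306.0), np.float64(270.1), np.float64(268.2)]
30 [np.float64(333.1), np.float64(299.0), np.float64(266.9), np.float64(271.5)]
```

Edge positions in the wrist image give a turn of about 5°, and the force pattern puts the contact on the left finger at the corner. It is turning, with some resistance, so I'll keep pushing.

Request:
step_arm:
  series:
    - [0.15,0,0,1,0]
    - [0.15,0,0,2,0]
    - [0.15,0,0,3,0]
    - [0.15,0,0,3.5,0]
    - [0.15,0,0,3.5,0]

```text
time: 7.52
tool_pos: [0.5845, -0.0009, 0.093]
ee_rot: [-3.14, -0.0, 1.753]
wrist_force: [-2.7, -0.2, 0.5]
width: 0.0543
```

```bash
cat >> look.py <<'E'
th=np.radians(10.3); ex=np.array([np.cos(th),np.sin(th),0]); out=np.array([np.sin(th),-np.cos(th),0]); C=np.array([.5754,-.0017,.130])
def edges():
    st(); p=cams.snapshot("wrist"); g=cv2.cvtColor(p["pixels"],cv2.COLOR_RGB2GRAY).astype(float)
    v,u=None,proj(p,C+[0,0,.016]); r=int(u[1]); pr=g[r-3:r+4].mean(0); a,b=int(u[0])-50,int(u[0])+55
    d=np.diff(pr); print("edges",[(i,int(d[i])) for i in range(a,b) if abs(d[i])>12 and abs(d[i])==max(abs(d[i-2:i+3]))])
    for ph in range(0,61,10):
        print(ph,[float(round(proj(p,C+18.5e-3*(ex*np.cos(t)+np.array([0,0,np.sin(t)])))[0],1)) for t in np.radians(np.array([0,60,120,180])+ph)])
E
python3 -c "
from look import *
edges()"
```

```text
7.53 [ 0.5845 -0.0009  0.093 ] [-1.7990e+02 -2.0000e-02  1.0046e+02] F [-2.7 -0.2  0.5] w 0.0543 q [-0.1   0.2   1.43 -0.    1.52 -0.28]
edges [(247, -23), (264, 25), (276, 34), (285, -24), (311, -25), (318, -21), (340, -19)]
0 [338.0, 318.6, 276.4, 260.8]
10 [337.7, 311.8, 270.9, 262.4]
20 [336.2, 304.6, 266.4, 265.0]
30 [333.5, 297.1, 263.2, 268.5]
40 [329.6, 289.7, 261.1, 272.8]
50 [324.6, 282.7, 260.4, 277.8]
60 [318.6, 276.4, 260.8, 283.2]
```

```bash
python3 - <<'E'
from look import *
p=look("wrist"); im=p["pixels"][:,:,::-1]
print(proj(p,C+[0,0,.016]))
cv2.imwrite("pics/w6.png",cv2.resize(im[240:340,220:380],None,fx=5,fy=5,interpolation=cv2.INTER_CUBIC))
E
```

```text
[297.46489661 320.34603161]
```

View pics/w6.png

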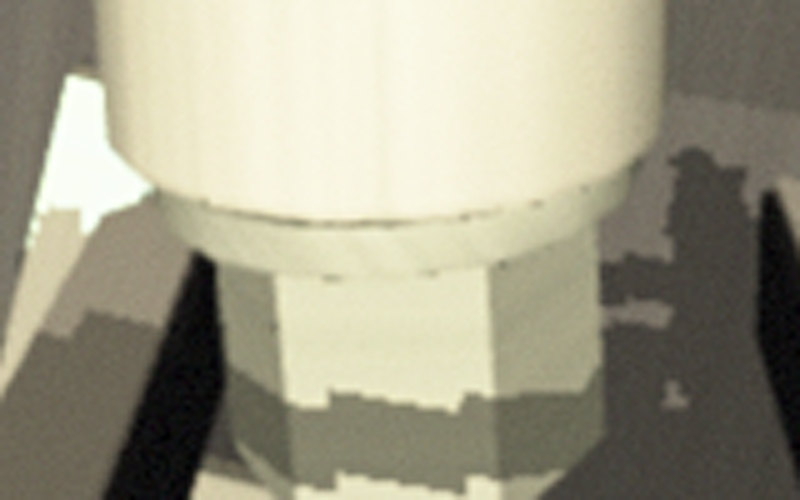

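The crop shows the hexagon edges at about 276, 319 and 340 px, which is a turn of about 0. The finger only grazed the corner and slid past. I'll retry with 2 mm more overlap, and nearer the flange so the side load twists the plug less in its bore.

Request:
step_arm:
  series:
    - [0.15,0,-1,-15,0]
    - [0.15,0,0,-30,0]
    - [0.15,5,2,-30,0]
    - [0.15,5,2,-20,0]
    - [0.15,5,2,-14,0]
    - [0.15,5,2,-12,0]
    - [0.15,5,2,-10,0]
    - [0.15,5,2,-8,0]
    - [0.15,5,2,-8,0]

```text
time: 8.75
tool_pos: [0.5846, 0.0034, 0.1014]
ee_rot: [-3.138, 0.001, 1.753]
wrist_force: [-3.4, -2.1, 2.7]
width: 0.0542
```

```bash
python3 -c "
from look import *
edges()"
```

```text
8.75 [0.5846 0.0034 0.1014] [-1.7981e+02  6.0000e-02  1.0043e+02] F [-3.4 -2.1  2.7] w 0.0542 q [-0.09  0.2   1.41 -0.    1.54 -0.27]
edges [(247, -25), (263, 22), (268, 32), (334, -28)]
0 [335.4, 316.7, 276.8, 262.0]
10 [335.1, 310.3, 271.6, 263.5]
20 [333.6, 303.5, 267.3, 266.0]
30 [331.0, 296.4, 264.2, 269.3]
40 [327.2, 289.4, 262.3, 273.4]
50 [322.4, 282.8, 261.6, 278.1]
60 [316.7, 276.8, 262.0, 283.4]
```

```bash
python3 - <<'E'
from look import *
p=look("wrist"); g=cv2.cvtColor(p["pixels"],cv2.COLOR_RGB2GRAY).astype(float); u=proj(p,C+[0,0,.016]); print(u)
for k in(-14,-7,0,7,14): r=int(u[1])+k; print(r,g[r-1:r+2].mean(0)[255:345:2].astype(int).tolist())
cv2.imwrite("pics/w7.png",cv2.resize(p["pixels"][240:340,220:380,::-1],None,fx=5,fy=5,interpolation=cv2.INTER_CUBIC))
E
```

```text
[296.48629862 320.36768472]
306 [14, 13, 11, 7, 9, 9, 156, 214, 212, 213, 213, 212, 214, 213, 214, 213, 215, 214, 217, 216, 217, 217, 217, 212, 197, 196, 195, 194, 193, 193, 195, 193, 193, 196, 195, 196, 195, 196, 198, 162, 67, 65, 66, 66, 68]
313 [7, 10, 12, 14, 11, 27, 112, 216, 189, 202, 209, 217, 217, 217, 215, 215, 215, 215, 211, 217, 216, 215, 215, 216, 193, 195, 196, 196, 197, 196, 192, 183, 186, 185, 184, 186, 184, 182, 181, 158, 70, 66, 69, 68, 67]
320 [12, 12, 11, 11, 31, 66, 68, 116, 122, 125, 122, 126, 127, 124, 125, 127, 125, 127, 127, 128, 128, 128, 128, 127, 121, 118, 119, 117, 118, 115, 117, 114, 113, 115, 117, 114, 116, 116, 119, 109, 67, 68, 69, 66, 68]
327 [15, 11, 10, 32, 68, 66, 63, 103, 125, 124, 124, 125, 124, 123, 124, 126, 125, 124, 123, 124, 124, 123, 125, 123, 118, 116, 116, 116, 117, 118, 118, 116, 118, 116, 117, 115, 116, 114, 117, 111, 68, 66, 65, 68, 69]
334 [16, 10, 85, 171, 156, 139, 123, 139, 215, 216, 215, 214, 217, 216, 215, 212, 207, 191, 197, 213, 214, 214, 213, 205, 201, 186, 186, 184, 187, 186, 188, 194, 196, 195, 194, 194, 190, 168, 136, 89, 67, 69, 67, 69, 67]
```

View pics/w7.png

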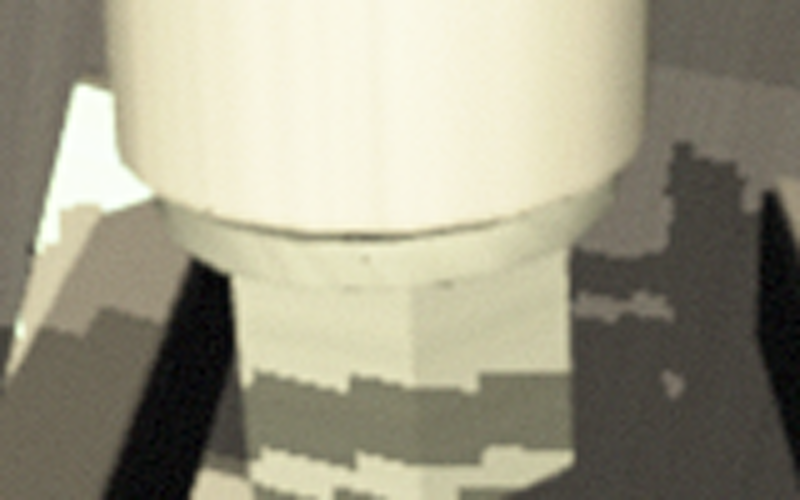

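The crop shows two nearly equal faces meeting at col ~302, with outer edges at 268 and 334. The plug has turned about 28°, so the method works. Same stroke again for the next 60°.

Request:
step_arm:
  series:
    - [0.15,0,0,-12,0]
    - [0.15,0,0.5,-25,0]
    - [0.15,0,0.5,-25,0]
    - [0.15,0,0.5,-15,0]
    - [0.15,0,0.5,-10,0]
    - [0.15,0,0.5,-7,0]
    - [0.15,0,0.5,-5,0]
    - [0.15,0,0.5,-3,0]
    - [0.15,0,0.5,-3,0]

```text
time: 9.98
tool_pos: [0.5876, 0.0037, 0.1155]
ee_rot: [3.134, 0.004, 1.753]
wrist_force: [-10.4, -1.0, 35.5]
width: 0.0541
```

```bash
cat >> look.py <<'E'
def prof(ks=(-14,-11)):
    st(); p=cams.snapshot("wrist"); g=cv2.cvtColor(p["pixels"],cv2.COLOR_RGB2GRAY).astype(float); u=proj(p,C+[0,0,.016]); print(u.round(1))
    for k in ks: r=int(u[1])+k; print(r,g[r-1:r+2].mean(0)[255:345:2].astype(int).tolist())
    return p
E
python3 -c "
from look import *
prof()"
```

```text
9.97 [0.5876 0.0037 0.1155] [179.58   0.22 100.46] F [-10.4  -1.   35.5] w 0.0541 q [-0.09  0.19  1.39 -0.    1.55 -0.27]
[293.1 306.1]
292 [144, 100, 27, 15, 12, 17, 167, 206, 206, 205, 206, 208, 209, 210, 210, 211, 210, 211, 208, 206, 206, 207, 206, 206, 204, 203, 203, 203, 199, 201, 200, 201, 201, 203, 166, 67, 66, 69, 67, 68, 66, 68, 66, 66, 68]
295 [131, 52, 20, 15, 13, 15, 148, 205, 206, 207, 206, 204, 206, 205, 207, 207, 207, 208, 208, 205, 202, 202, 202, 200, 201, 199, 201, 201, 202, 202, 204, 203, 205, 206, 168, 76, 67, 66, 67, 73, 78, 78, 73, 64, 68]
```

Stuck at 35 N, with the contact too far inward. I'll lift and retry about 1.3 mm further out, for a longer lever.

Request:
step_arm:
  series:
    - [0.15,0,0,-18,0]
    - [0.15,0,-1.3,-20,0]
    - [0.15,0,-1.3,-15,0]
    - [0.15,0,-1.3,-11,0]
    - [0.15,0,-1.3,-7,0]
    - [0.15,0,-1.3,-3,0]
    - [0.15,0,-1.3,1,0]
    - [0.15,0,-1.3,1,0]

```text
time: 11.02
tool_pos: [0.5849, 0.004, 0.1035]
ee_rot: [-3.141, 0.0, 1.753]
wrist_force: [-0.3, -0.5, 1.1]
width: 0.0541
```

```bash
python3 -c "
from look import *
prof()"
```

```text
11.03 [0.5849 0.004  0.1035] [-179.96    0.    100.45] F [-0.3 -0.5  1.1] w 0.0541 q [-0.09  0.19  1.41 -0.    1.54 -0.27]
[296.2 318.9]
304 [16, 16, 9, 13, 33, 204, 209, 207, 206, 204, 205, 207, 206, 206, 207, 209, 209, 210, 209, 212, 211, 207, 207, 207, 208, 206, 205, 204, 204, 202, 202, 203, 204, 205, 205, 208, 208, 193, 85, 67, 66, 69, 73, 74, 81]
307 [17, 11, 9, 13, 20, 146, 191, 210, 209, 210, 209, 209, 208, 206, 206, 207, 205, 204, 204, 207, 206, 205, 205, 204, 204, 202, 204, 203, 205, 207, 207, 206, 207, 207, 207, 207, 206, 195, 72, 66, 68, 68, 68, 67, 65]
```

The outline is now flats-vertical (265–330), which means either 30° or 90°, because the two look alike. I'll do a partial stroke and watch the contact.

Request:
step_arm:
  series:
    - [0.15,0,0,-12,0]
    - [0.15,0,0,-22,0]
    - [0.15,0,0,-22,0]
    - [0.15,0,0,-18,0]
    - [0.15,0,0,-14,0]
    - [0.15,0,0,-11,0]
    - [0.15,0,0,-11,0]

```text
time: 11.95
tool_pos: [0.5848, 0.004, 0.1143]
ee_rot: [-3.14, -0.0, 1.753]
wrist_force: [-0.4, -0.5, 0.2]
width: 0.0538
```

```bash
python3 -c "
from look import *
prof()"
```

```text
11.95 [0.5848 0.004  0.1143] [-1.7993e+02 -1.0000e-02  1.0045e+02] F [-0.4 -0.5  0.2] w 0.0538 q [-0.09  0.19  1.39 -0.    1.56 -0.27]
[297.7 308.6]
294 [139, 74, 21, 15, 9, 10, 153, 209, 206, 205, 204, 205, 205, 206, 207, 208, 210, 209, 210, 210, 210, 210, 208, 210, 209, 206, 206, 205, 206, 204, 204, 202, 203, 204, 204, 206, 206, 138, 66, 67, 68, 66, 67, 67, 67]
297 [109, 30, 18, 11, 12, 8, 156, 211, 208, 207, 207, 207, 207, 205, 206, 205, 203, 204, 207, 206, 207, 207, 207, 204, 204, 204, 203, 204, 204, 205, 206, 206, 206, 206, 207, 206, 208, 142, 67, 81, 95, 86, 79, 77, 68]
```

No contact here, so that last stroke simply missed, and the turn is still 30°. I'll shift 1.1 mm inward and push again.

Request:
step_arm:
  series:
    - [0.15,0,0,-8,0]
    - [0.15,0,1.1,-8,0]
    - [0.15,0,1.1,-4,0]
    - [0.15,0,1.1,0,0]
    - [0.15,0,1.1,3,0]
    - [0.15,0,1.1,6,0]
    - [0.15,0,1.1,8,0]
    - [0.15,0,1.1,8,0]

```text
time: 13.0
tool_pos: [0.5866, 0.0034, 0.1141]
ee_rot: [3.138, 0.003, 1.753]
wrist_force: [-8.5, -1.8, 23.3]
width: 0.0539
```

```bash
python3 -c "
from look import *
prof()"
```

```text
13.0 [0.5866 0.0034 0.1141] [179.79   0.18 100.44] F [-8.5 -1.8 23.3] w 0.0539 q [-0.09  0.19  1.4  -0.    1.55 -0.27]
[294.8 307.2]
293 [142, 90, 21, 15, 8, 12, 92, 197, 197, 198, 197, 199, 199, 199, 202, 204, 201, 205, 213, 212, 212, 214, 213, 211, 213, 212, 211, 210, 211, 209, 207, 208, 208, 210, 175, 77, 65, 67, 67, 64, 67, 68, 66, 64, 67]
296 [120, 39, 23, 14, 10, 9, 140, 200, 199, 198, 197, 196, 197, 197, 197, 199, 200, 205, 212, 211, 209, 209, 209, 207, 209, 207, 207, 208, 210, 209, 209, 211, 212, 212, 176, 77, 77, 77, 68, 86, 95, 88, 78, 75, 74]
```

The middle edge moved left to col 289, so it is turning (about 38°). I'll continue the push.

Request:
step_arm:
  series:
    - [0.15,0,0,2,0]
    - [0.15,0,0,4,0]
    - [0.15,0,0,6,0]
    - [0.15,0,0,6,0]

```text
time: 13.55
tool_pos: [0.5852, 0.0016, 0.1092]
ee_rot: [3.141, 0.006, 1.753]
wrist_force: [-12.6, -4.4, 30.8]
width: 0.0542
```

```bash
python3 -c "
from look import *
prof()"
```

```text
13.55 [0.5852 0.0016 0.1092] [179.97   0.34 100.41] F [-12.6  -4.4  30.8] w 0.0542 q [-0.09  0.19  1.4  -0.01  1.55 -0.27]
[297.3 309.2]
295 [128, 52, 19, 9, 13, 9, 128, 177, 175, 171, 175, 178, 178, 178, 178, 213, 218, 218, 219, 219, 217, 219, 218, 218, 219, 219, 220, 219, 219, 219, 220, 218, 219, 207, 117, 115, 115, 116, 105, 78, 79, 72, 68, 68, 66]
298 [84, 21, 15, 10, 13, 10, 125, 179, 177, 175, 175, 173, 175, 174, 179, 210, 220, 220, 219, 219, 219, 218, 219, 218, 219, 217, 216, 215, 216, 215, 214, 213, 213, 203, 116, 115, 114, 113, 114, 112, 116, 113, 104, 102, 102]
```

Edges at 284 and 322 mean about 50°. Continue.

Request:
step_arm:
  series:
    - [0.15,0,0,2,0]
    - [0.15,0,0,4,0]
    - [0.15,0,0,4,0]

```text
time: 13.98
tool_pos: [0.5847, 0.0015, 0.1008]
ee_rot: [-3.14, 0.005, 1.752]
wrist_force: [-6.2, -4.5, 4.1]
width: 0.0539
```

```bash
python3 -c "
from look import *
prof()"
```

```text
13.97 [0.5847 0.0015 0.1008] [-179.89    0.3   100.41] F [-6.2 -4.5  4.1] w 0.0539 q [-0.09  0.19  1.41 -0.01  1.53 -0.27]
[297.3 317.4]
303 [22, 16, 11, 11, 11, 14, 42, 117, 113, 183, 222, 223, 223, 222, 222, 223, 221, 224, 223, 222, 222, 223, 222, 223, 223, 222, 221, 223, 207, 178, 178, 176, 176, 174, 176, 177, 178, 178, 180, 178, 179, 155, 68, 67, 72]
306 [16, 14, 11, 14, 12, 11, 36, 96, 118, 157, 219, 219, 217, 219, 219, 219, 217, 218, 219, 220, 220, 218, 221, 219, 220, 219, 219, 220, 208, 176, 176, 176, 175, 176, 178, 178, 179, 179, 179, 179, 177, 155, 67, 67, 67]
```

Edges at 273, 311 and 337 mean about 70°. Continue.

Request:
step_arm:
  series:
    - [0.15,0,0,2,0]
    - [0.15,0,0,4,0]
    - [0.15,0,0,6,0]
    - [0.15,0,0,6,0]

```text
time: 14.52
tool_pos: [0.5852, 0.0034, 0.0907]
ee_rot: [-3.139, 0.001, 1.753]
wrist_force: [-4.6, -3.8, 3.7]
width: 0.0538
```

```bash
python3 -c "
from look import *
prof()"
```

```text
14.53 [0.5852 0.0034 0.0907] [-1.7983e+02  7.0000e-02  1.0044e+02] F [-4.6 -3.8  3.7] w 0.0538 q [-0.09  0.2   1.43 -0.    1.52 -0.27]
[293.9 331.8]
317 [11, 11, 20, 112, 170, 207, 204, 204, 186, 161, 188, 190, 203, 203, 206, 205, 207, 207, 207, 211, 209, 210, 210, 209, 208, 206, 208, 206, 207, 207, 207, 208, 208, 209, 208, 169, 168, 167, 78, 66, 66, 67, 67, 69, 67]
320 [11, 11, 16, 94, 130, 135, 152, 165, 163, 118, 120, 118, 134, 148, 161, 187, 191, 202, 203, 206, 208, 138, 137, 136, 136, 138, 165, 166, 166, 166, 167, 169, 168, 196, 171, 123, 123, 124, 78, 66, 66, 64, 70, 68, 68]
```

The outline is uniform and symmetric again, so the plug is at about 90°. Another short stroke for about 15° more.

Request:
step_arm:
  series:
    - [0.15,0,0,-15,0]
    - [0.15,0,0,-31,0]
    - [0.15,0,0,-31,0]
    - [0.15,0,0,-26,0]
    - [0.15,0,0,-22,0]
    - [0.15,0,0,-18,0]
    - [0.15,0,0,-15,0]
    - [0.15,0,0,-15,0]

```text
time: 15.58
tool_pos: [0.5859, 0.0015, 0.1123]
ee_rot: [3.14, 0.006, 1.753]
wrist_force: [-9.9, -6.1, 23.6]
width: 0.0541
```

```bash
python3 -c "
from look import *
prof()"
```

```text
15.57 [0.5859 0.0015 0.1123] [179.94   0.35 100.41] F [-9.9 -6.1 23.6] w 0.0541 q [-0.09  0.19  1.4  -0.01  1.55 -0.27]
[296.4 305.8]
291 [142, 118, 39, 18, 12, 18, 152, 195, 196, 195, 197, 197, 197, 197, 196, 197, 197, 198, 205, 210, 210, 207, 203, 209, 210, 208, 209, 212, 210, 210, 212, 209, 209, 207, 210, 166, 77, 67, 68, 67, 68, 68, 68, 65, 66]
294 [138, 69, 20, 16, 10, 13, 112, 178, 192, 191, 193, 194, 197, 197, 199, 197, 197, 196, 206, 209, 209, 211, 210, 211, 209, 208, 208, 209, 208, 207, 207, 206, 206, 207, 206, 168, 81, 67, 67, 68, 66, 67, 76, 69, 67]
```

Middle edge at 291, about 97°. A little more.

Request:
step_arm:
  series:
    - [0.15,0,0,1.5,0]
    - [0.15,0,0,2.5,0]
    - [0.15,0,0,2.5,0]

```text
time: 16.0
tool_pos: [0.5858, 0.0013, 0.1117]
ee_rot: [3.14, 0.007, 1.752]
wrist_force: [-11.6, -5.3, 30.4]
width: 0.0541
```

```bash
python3 -c "
from look import *
prof()"
```

```text
16.0 [0.5858 0.0013 0.1117] [179.89   0.39 100.41] F [-11.6  -5.3  30.4] w 0.0541 q [-0.09  0.19  1.4  -0.01  1.55 -0.27]
[296.5 306.1]
292 [143, 96, 28, 18, 13, 16, 149, 191, 191, 193, 195, 195, 196, 195, 196, 193, 196, 196, 208, 212, 210, 212, 211, 211, 210, 211, 211, 212, 211, 212, 209, 211, 210, 209, 210, 167, 84, 70, 67, 68, 69, 67, 67, 67, 68]
295 [130, 53, 20, 12, 12, 10, 91, 166, 193, 190, 190, 189, 191, 192, 194, 197, 196, 196, 203, 210, 211, 211, 211, 211, 210, 211, 207, 211, 208, 210, 206, 206, 207, 208, 209, 167, 84, 79, 80, 73, 68, 65, 86, 79, 76]
```

Request:
step_arm:
  series:
    - [0.15,0,0,1,0]
    - [0.15,0,0,2,0]
    - [0.15,0,0,2,0]

```text
time: 16.42
tool_pos: [0.5859, 0.0017, 0.1057]
ee_rot: [3.141, 0.005, 1.752]
wrist_force: [-6.2, -4.8, 5.5]
width: 0.0543
```

```bash
python3 -c "
from look import *
prof()"
```

```text
16.43 [0.5859 0.0017 0.1057] [179.94   0.31 100.41] F [-6.2 -4.8  5.5] w 0.0543 q [-0.09  0.19  1.41 -0.    1.54 -0.27]
[295.5 312.5]
298 [93, 24, 17, 13, 10, 136, 193, 191, 191, 191, 192, 194, 194, 196, 196, 196, 197, 195, 199, 217, 217, 216, 217, 217, 218, 217, 217, 216, 215, 215, 214, 214, 214, 212, 215, 214, 214, 114, 91, 93, 94, 103, 111, 110, 106]
301 [37, 16, 17, 8, 11, 64, 166, 193, 191, 192, 191, 192, 190, 188, 192, 193, 194, 195, 198, 217, 217, 215, 216, 215, 213, 213, 214, 213, 215, 212, 212, 214, 214, 215, 217, 216, 217, 132, 90, 87, 76, 81, 88, 89, 95]
```

Face brightness and edges put it at about 100–103°, inside the free range. I'll lift, centre over the head, go down and grip.

Request:
step_arm:
  series:
    - [0.15,0,-2,0,0]
    - [0.15,0,-2,-40,0]
    - [0.15,-3,-12.5,-40,0]
    - [0.15,-3,-12.5,-20,0]
    - [0.15,-3,-12.5,7,0]
    - [0.15,-3,-12.5,7,0]

```text
time: 17.23
tool_pos: [0.5715, -0.0005, 0.0901]
ee_rot: [-3.134, -0.002, 1.753]
wrist_force: [-0.1, 0.2, 1.1]
width: 0.0543
```

```bash
python3 - <<'E'
from look import *
p=prof((-14,))
cv2.imwrite("pics/w8.png",cv2.resize(p["pixels"][200:360,170:430,::-1],None,fx=3,fy=3,interpolation=cv2.INTER_CUBIC))
E
```

```text
17.23 [ 5.715e-01 -5.000e-04  9.010e-02] [-1.7956e+02 -1.4000e-01  1.0046e+02] F [-0.1  0.2  1.1] w 0.0543 q [-0.1   0.18  1.46  0.    1.52 -0.28]
[325.9 329.2]
315 [8, 9, 13, 14, 10, 43, 68, 71, 67, 71, 73, 73, 71, 69, 69, 82, 178, 183, 180, 179, 178, 178, 176, 174, 174, 176, 178, 181, 215, 225, 224, 223, 224, 224, 225, 223, 224, 224, 223, 223, 223, 222, 222, 222, 222]
```

View pics/w8.png

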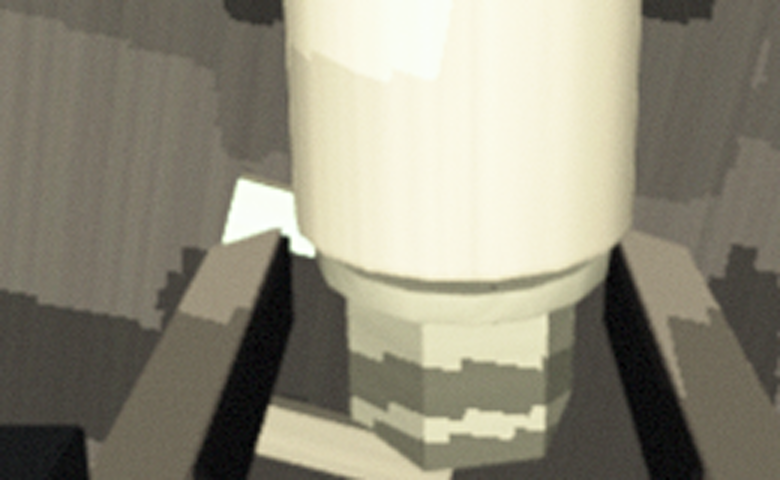

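The crop shows the head between the fingers with hexagon edges at 347, 423, 547 and 572, which is about 105°. The gripper mid (448) is about 2.5 mm left of the head mid (460). I'll centre, then close.

Request:
step_arm:
  series:
    - [0.15,0,2.5,0,0]
    - [0.15,0,2.5,0,0]
    - [-1,0,2.5,0,0]
    - [-1,0,2.5,0,0]
    - [-1,0,2.5,0,0]
    - [-1,0,2.5,0,0]
    - [-1,0,2.5,0,0]
    - [-1,0,2.5,0,0]

```text
time: 18.27
tool_pos: [0.576, -0.0013, 0.0947]
ee_rot: [-3.139, 0.001, 1.753]
wrist_force: [-4.2, -3.2, 2.5]
width: 0.0349
```

```bash
python3 -c "
from look import *
p=prof((-14,-11))
g=cv2.cvtColor(p['pixels'],cv2.COLOR_RGB2GRAY).astype(float)
for r in (308,316,340): print(r,g[r-1:r+2].mean(0)[270:380:2].astype(int).tolist())
"
```

```text
18.27 [ 0.576  -0.0013  0.0947] [-1.7987e+02  7.0000e-02  1.0043e+02] F [-4.2 -3.2  2.5] w 0.0349 q [-0.1   0.18  1.44 -0.    1.52 -0.28]
[316.6 321.2]
307 [102, 99, 100, 100, 100, 107, 114, 99, 100, 98, 50, 12, 14, 9, 100, 141, 173, 173, 169, 169, 171, 169, 172, 174, 175, 188, 219, 219, 218, 220, 219, 219, 219, 219, 219, 219, 218, 218, 216, 216, 215, 215, 214, 215, 215]
310 [101, 100, 98, 101, 98, 101, 100, 100, 100, 92, 24, 18, 13, 7, 71, 117, 173, 174, 174, 172, 173, 170, 169, 169, 171, 181, 219, 220, 217, 216, 218, 218, 216, 216, 216, 215, 215, 215, 215, 216, 215, 217, 216, 216, 217]
308 [98, 100, 77, 18, 15, 10, 29, 117, 148, 174, 171, 173, 169, 171, 171, 171, 174, 176, 209, 220, 219, 220, 219, 219, 220, 219, 218, 217, 219, 217, 216, 217, 218, 214, 215, 216, 215, 216, 179, 115, 118, 114, 61, 8, 15, 17, 20, 95, 141, 102, 100, 100, 99, 104, 100]
316 [101, 75, 18, 12, 12, 10, 18, 93, 115, 139, 152, 171, 176, 151, 139, 151, 163, 172, 190, 218, 218, 217, 217, 218, 218, 218, 213, 204, 205, 213, 220, 220, 220, 219, 220, 220, 221, 193, 151, 87, 84, 87, 56, 10, 11, 12, 17, 21, 94, 123, 99, 100, 98, 99, 101]
340 [16, 10, 10, 11, 18, 167, 198, 196, 195, 187, 171, 158, 140, 117, 114, 137, 150, 165, 172, 195, 220, 220, 193, 175, 205, 206, 205, 207, 214, 221, 219, 219, 221, 220, 219, 145, 143, 159, 174, 90, 66, 65, 67, 65, 53, 11, 10, 12, 14, 13, 15, 71, 100, 101, 100]
```

Opening is 34.9 mm, so it is held across corners at about 100–105°, inside the free range. I'll draw slowly, checking force.

Request:
step_arm:
  series:
    - [-1,-2,0,0,0]
    - [-1,-5,0,0,0]
    - [-1,-8,0,0,0]
    - [-1,-10,0,0,0]
    - [-1,-10,0,0,0]

```text
time: 18.95
tool_pos: [0.5787, -0.0101, 0.0942]
ee_rot: [-3.141, -0.0, 1.753]
wrist_force: [-3.0, 1.6, 1.0]
width: 0.035
```

Only 3 N over 9 mm of travel, so it is coming free. Continuing the draw.

Request:
step_arm:
  series:
    - [-1,-6,0,0,0]
    - [-1,-12,0,0,0]
    - [-1,-18,0,0,0]
    - [-1,-24,0,0,0]
    - [-1,-30,0,0,0]
    - [-1,-36,0,0,0]
    - [-1,-42,0,0,0]
    - [-1,-50,0,0,0]
    - [-1,-60,0,0,0]
    - [-1,-70,0,0,0]
    - [-1,-70,0,0,0]

```text
time: 20.32
tool_pos: [0.5916, -0.0801, 0.0944]
ee_rot: [-3.142, 0.0, 1.752]
wrist_force: [0.5, -0.4, -1.0]
width: 0.035
```

```bash
python3 - <<'E'
from look import *
st(); look("wrist",["plug","plug_end"]); look("scene",["plug","plug_end","tray"]); look("top",["plug","tray"])
p=cams.snapshot("top"); f=lambda uv,z:at_height(p,uv,z)[:2].round(4)
print([f(c,.02) for c in((388,289),(491,304),(479,387),(375,370))])
p=cams.snapshot("scene"); print([at_height(p,c,.02)[:2].round(4) for c in((207,165),(288,185),(267,233),(179,209))])
E
```

```text
20.32 [ 0.5916 -0.0801  0.0944] [-1.8000e+02  1.0000e-02  1.0038e+02] F [ 0.5 -0.4 -1. ] w 0.035 q [-0.23  0.22  1.39 -0.    1.53 -0.41]
wrist plug [(0.78, [0.5937, -0.0814, 0.1234])]
wrist plug_end [(0.79, [0.5771, -0.0318, 0.1317])]
scene plug [(0.49, [0.5925, -0.0781, 0.1278])]
scene plug_end [(0.59, [0.5776, -0.0254, 0.1317])]
scene tray [(0.8, [0.4175, -0.266, 0.0002]), (0.74, [0.7895, -0.0277, 0.0015])]
top plug []
top tray [(0.5, [0.7651, 0.0952, -0.0009])]
[array([ 0.4989, -0.1856]), array([ 0.4744, -0.3705]), array([ 0.3277, -0.3475]), array([ 0.3551, -0.163 ])]
[array([ 0.3333, -0.3417]), array([ 0.3709, -0.1556]), array([ 0.5056, -0.1763]), array([ 0.466 , -0.3656])]
```

The plug is out: head at about (0.592,-0.080), end point level at 0.13. The tray centre comes to about (0.416,-0.265) from both cameras. I'll carry it over at height, then lower.

Request:
step_arm:
  series:
    - [-1,-10,-12,-15,0]
    - [-1,-25,-31,-20,0]
    - [-1,-45,-55,-20,0]
    - [-1,-65,-80,-20,0]
    - [-1,-85,-104,-20,0]
    - [-1,-105,-128,-20,0]
    - [-1,-125,-153,-20,0]
    - [-1,-145,-177,-20,0]
    - [-1,-160,-196,-20,0]
    - [-1,-168.5,-206,-10,0]
    - [-1,-168.5,-206,10,0]
    - [-1,-168.5,-206,30,0]
    - [-1,-168.5,-206,50,0]
    - [-1,-168.5,-206,68,0]
    - [-1,-168.5,-206,80,0]
    - [-1,-168.5,-206,80,0]

```text
time: 22.92
tool_pos: [0.4189, -0.2816, 0.0134]
ee_rot: [-3.14, -0.002, 1.753]
wrist_force: [0.5, 0.2, -1.2]
width: 0.0348
```

```bash
python3 - <<'E'
from look import *
st(); look("wrist",["plug","plug_end","tray"]); p=look("scene",["plug","plug_end","tray"]);look("top",["plug","plug_end","tray"])
cv2.imwrite("pics/s2.png",cv2.resize(p["pixels"][120:320,140:400,::-1],None,fx=3,fy=3,interpolation=cv2.INTER_CUBIC))
E
```

```text
22.93 [ 0.4189 -0.2816  0.0134] [-1.7992e+02 -9.0000e-02  1.0046e+02] F [ 0.5  0.2 -1.2] w 0.0348 q [-0.7   0.09  1.72 -0.    1.34 -0.89]
wrist plug [(0.67, [0.4181, -0.28, 0.0499])]
wrist plug_end [(0.86, [0.4045, -0.2349, 0.0506])]
wrist tray []
scene plug [(0.77, [0.4237, -0.2811, 0.0472])]
scene plug_end [(0.72, [0.4068, -0.2296, 0.052])]
scene tray [(0.69, [0.4179, -0.2662, 0.0007])]
top plug [(0.59, [0.4223, -0.2835, 0.0482])]
top plug_end [(0.56, [0.4086, -0.2324, 0.0527])]
top tray [(0.89, [0.4117, -0.265, 0.0026])]
```

All three cameras place the head at about (0.421,-0.282,0.048), inside the tray and as expected. Lowering the last 22 mm slowly.

Request:
step_arm:
  series:
    - [-1,0,0,5,0]
    - [-1,0,0,10,0]
    - [-1,0,0,14,0]
    - [-1,0,0,17,0]
    - [-1,0,0,19,0]
    - [-1,0,0,20.5,0]
    - [-1,0,0,20.5,0]

```text
time: 24.4
tool_pos: [0.4195, -0.2822, -0.006]
ee_rot: [-3.142, 0.0, 1.753]
wrist_force: [0.2, 0.4, -1.2]
width: 0.0348
```

Request:
step_arm:
  series:
    - [-1,0,0,0.7,0]
    - [-1,0,0,1.4,0]
    - [-1,0,0,2,0]
    - [-1,0,0,2,0]

```text
time: 24.9
tool_pos: [0.4197, -0.2829, -0.0072]
ee_rot: [3.141, 0.002, 1.753]
wrist_force: [-2.3, -1.0, 4.1]
width: 0.0349
```

The force went from -1.2 to +4.1 N, so the flange is on the tray floor. Release and retreat.

Request:
step_arm:
  series:
    - [-0.1,0,0,0,0]
    - [-0.1,0,0,0,0]
    - [0.1,0,0,0,0]
    - [0.2,0,0,0,0]
    - [0.2,0,0,0,0]
    - [0.2,0,0,0,0]
    - [0.2,0,0,-15,0]
    - [0.2,0,0,-40,0]
    - [0.2,0,0,-80,0]
    - [0.2,0,0,-130,0]
    - [0.2,0,0,-180,0]
    - [0.2,-60,0,-200,0]
    - [0.2,-110,0,-200,0]
    - [0.2,-110,0,-200,0]

```text
time: 26.65
tool_pos: [0.4393, -0.3931, 0.1919]
ee_rot: [-3.141, 0.0, 1.75]
wrist_force: [0.2, 0.9, -0.1]
width: 0.0566
```

```bash
python3 - <<'E'
from look import *
st(); p=look("scene",["plug","plug_end","frame","wrench","objective","jar"],"s3");look("wrist",["plug","plug_end"]); look("top",["plug","plug_end","frame","wrench","objective","jar"])
cv2.imwrite("pics/s4.png",cv2.resize(p["pixels"][120:320,140:400,::-1],None,fx=3,fy=3,interpolation=cv2.INTER_CUBIC))
E
```

```text
26.65 [ 0.4393 -0.3931  0.1919] [-1.7997e+02  2.0000e-02  1.0027e+02] F [ 0.2  0.9 -0.1] w 0.0566 q [-0.83  0.17  1.26 -0.    1.71 -1.01]
scene plug [(0.63, [0.4191, -0.2724, 0.031])]
scene plug_end [(0.57, [0.4049, -0.224, 0.019])]
scene frame [(0.69, [0.5544, -0.071, 0.0027])]
scene wrench [(0.92, [0.3728, -0.0677, -0.0011])]
scene objective [(0.82, [0.7913, -0.03, -0.0013])]
scene jar [(0.67, [0.7616, 0.0893, 0.0029])]
wrist plug [(0.72, [0.418, -0.2742, 0.0347])]
wrist plug_end [(0.81, [0.4072, -0.2225, 0.0132])]
top plug [(0.96, [0.414, -0.2721, 0.0338])]
top plug_end [(0.89, [0.405, -0.226, 0.0118])]
top frame [(0.64, [0.5561, -0.0726, -0.0016])]
top wrench [(0.55, [0.3728, -0.0645, 0.0019])]
top objective [(0.78, [0.7907, -0.0304, 0.0028])]
top jar [(0.62, [0.7629, 0.0951, -0.0021])]
```

View pics/s4.png

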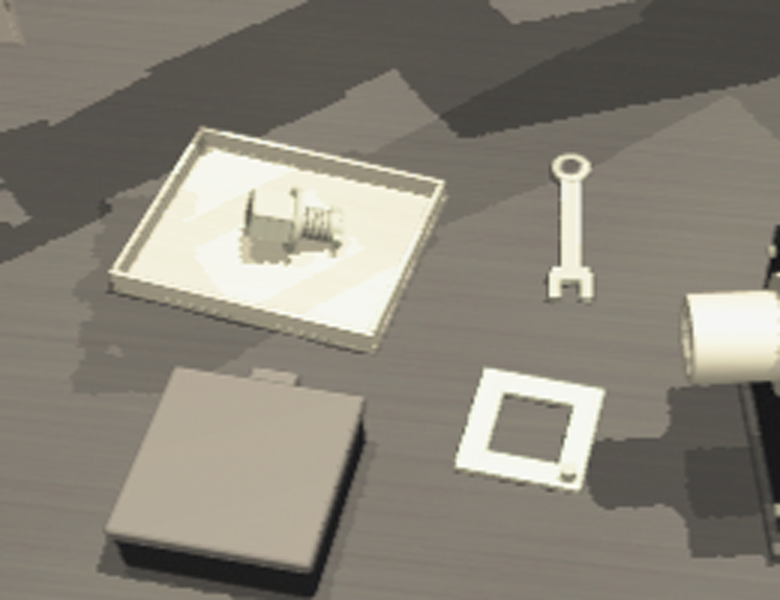

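The picture shows the plug lying in the tray at (290,220), the port mouth empty at (690,340), and the frame and wrench in place. I'll let it settle briefly, check that it is at rest, and hand in.

Request:
step_arm:
  series:
    - [0.2,0,0,0,0]
    - [0.2,0,0,0,0]
    - [0.2,0,0,0,0]
    - [0.2,0,0,0,0]

```text
time: 28.0
tool_pos: [0.4395, -0.3904, 0.192]
ee_rot: [-3.142, 0.0, 1.753]
wrist_force: [0.2, 0.9, -0.4]
width: 0.0565
```

```bash
python3 - <<'E'
from look import *
look("top",["plug","plug_end"]); st(); print(robot.close_job())
E
```

```text
top plug [(0.93, [0.4166, -0.2703, 0.035])]
top plug_end [(0.65, [0.4043, -0.2234, 0.0142])]
28.15 [ 0.4395 -0.3904  0.192 ] [-180.      0.    100.45] F [ 0.1 -1.2 -0. ] w 0.0562 q [-0.82  0.17  1.26 -0.    1.71 -1.01]
the job is handed in; nothing more can be done
None
```

The plug is unscrewed, drawn straight out and lying in the tray. I handed the job in at 28 s.

- **Turning:** The moves keep the tool pointing straight down, so I turned the head anticlockwise by pushing its -x side down with one finger edge, in several strokes. Two strokes slid past or missed and were repeated. The turn ended at an estimated 100–105°.
- **Drawing and placing:** I gripped the head across its corners and drew it straight out, with about 3 N at the check 9 mm into the draw. I lowered it until the flange touched the tray floor (about 4 N), opened the fingers and retreated.

**Last checks:**
- The plug is at rest in the tray, with its head at about (0.417, -0.270, 0.035).
- The port is empty.
- The frame, wrench, objective and jar are within a few mm of their first readings, which is about the detector's accuracy.
- The arm is clear of everything.

**What disagreed:**
- **Fingertip height:** The real fingertips showed about 20 mm above the reported TCP, and I corrected for that. Contact later suggested 21–23 mm.
- **Pushing force:** Finger pushes reached readings of about 37 N at the wrist. I only read the force at the end of each move, so short peaks could have been higher.
- **Turn angle:** It was judged from image edges and the grip width, not measured directly.

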